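# Turn the board guard over its spine and reset the stalled board

### The arm

A 6-joint arm with a two-finger parallel gripper is mounted at the origin on the work surface. World frame = base frame: x ahead of the robot, y to its left, z up, the work surface at z = 0. Lengths are in m, angles in degrees, forces in N, time in s.
With the tool pointing down it reaches from about 0.35 to 0.875 m from the base axis. Payload 4.2 kg.
Tool frame: the origin (TCP) lies at the very end of the fingers, on their centre line; the grasp point (between the pads) lies 19 mm behind it; z points along the fingers, x is the direction in which the jaws open and shut, and the axes are right-handed (so a half turn about z gives the same grasp; the last joint's range is limited). The gripper opens to 87 mm and grips with 3 to 60 N. Pads are 19 mm wide; open, the fingers measure 117 mm over their backs; the gripper's body (75 mm by 190 mm) begins 51 mm behind the grasp point.
Start: joints at [85.004, 22.042, 0.453, 0, -68.411, -14.817], TCP at [0.212, 0.588, 0.223] pointing down, gripper open.
Joint ranges: [-179.83, 179.83], [-69.29, 118.12], [-61.27, 80.66], [-181.25, 117.63], [-171.15, -9.14], [-177.46, 177.46]. Speed limits (degrees/s): [159.86, 159.86, 180, 180, 180, 180].

### API

Orientations are given as a 3x3 rotation matrix whose columns are the frame's x, y, z axes.
In Python, from station import r gives the robot as it stands.
- The arm moves only by the tool move_arm, never from a script. Its argument "series" is a list that holds one entry, the list of rows, each a list of 7 numbers: the shift along the tool's x, y, z in cm, then the turn, a rotation vector about the tool's x, y, z in degrees, then the opening, from -1 (shut) to 1 (fully open). In form: [[[dx, dy, dz, wx, wy, wz, fingers], ...]]. A call has 1 to 12 rows; each row shifts and turns the commanded pose from where the row before left it, along the tool's axes as they then stand; what a row does not reach is not made up. A row lasts 1/8 s, in which the tool goes at most 62.5 mm and 10.7 degrees, less where a joint would pass 70% of its speed; a pose out of reach is approached as far as the arm can. A call is refused whole if a number of a shift passes 6.25 or a number of a turn 10.7, either way. A call with a gripper value outside its range is refused whole. The fingers move at their own pace and stop on an object; the grip force is fixed at half the most. Time passes only in rows, so rows that do not move let the fingers close. It gives the time, the measured TCP pose, the force and the opening at its end, in the units of the state.
- r.sense(): the state, without advancing time (a new reading comes with each control period).
- r.capture(name): name is "scene" or "top" or "wrist"; returns a dict with "color" (384x512x3 uint8, blue, green, red), "fx", "fy", "cx", "cy" (pixels), "rvec" (rotation vector, rad) and "tvec" (3), from world to camera coordinates, as OpenCV has them; the wrist camera has in their place "tool_from_camera" (4x4, takes a point from camera to tool coordinates, whose origin is the TCP and whose axes are the tool frame's). Camera axes: x right, y down, z forward; pixel columns grow to the right and rows downward; lengths in m; the calibration is good to about 2 mm. The wrist camera is an equidistant fisheye: a pixel r from the principal point sees the ray r / f radians off the axis. A picture is of the moment at which its call begins: read the wrist's pose just before it. There is no depth.
- r.finish_job(): hands the job in, once; it reports no verdict.
The state is a dict: "time_s": time; "joints": joint angles; "joint_velocities": joint speeds; "effort": joint torques, N m; "tcp_pos": TCP position; "ee_rot": TCP orientation; "wrist_force": force on the tool from outside, world axes, zero at the start; "moment": the same for the moment, N m; "gripper_width": opening from 0.0 (shut) to 1.0 (fully open).
Only numpy, scipy, OpenCV 4.12 (cv2) and the standard library are available. Lean on these libraries where they do the work, as an engineer would, in place of code of your own. Each camera call takes 0.05 s, during which the arm holds its last target.

### The job

One of the two small computer boards on the aluminium test rig has stalled. With the fingertips only, push the orange guard leaf up from its tab and over the spine, like turning a page, until it lies flat over the other board; then press the red reset button that it uncovered fully down and let it spring back, leaving the guard flat on the other side. Pick nothing up: the rig is loose, so leave it standing where it is, neither lifted nor tipped nor pushed along, and do not disturb the loose things around it.

Things in the scene. Friction and masses are not known exactly. Their poses are not given: they have to be found in the camera images.
- rig: Loose aluminium base plate on rubber feet, 170 mm along its x, 204 mm along its y, top face 12 mm above the table, about 1.3 to 1.9 kg with all it carries. Two computer boards stand on it on either side of a spine. Origin: centre of the underside, on the table. Axes: x along the spine, y from the stalled board to the running board, z up.
- stalled_board (a point): Middle of the face of the stalled green board (red lamp), on a black box at y = -55 mm of the rig, 38 mm above the table. 90 mm along x, 58 mm along y; metal sockets at its +x end (x over +28 mm) reach 51 mm above the table. Axes as the rig's.
- running_board (a point): Middle of the face of the running green board (green lamp), at y = +55 mm of the rig, same size and height; the heat sink in its middle reaches 57 mm above the table. Axes as the rig's.
- spine (a point): Middle of the spine, a steel rod 8 mm thick along x, on the hinge axis of the guard, 68 mm above the table. It is held by aluminium posts at x = -74 and +74 mm, 12 x 14 mm, 74 mm high. Axes as the rig's.
- guard (a joint): Angle of the guard leaf about the spine, rad: 0 = flat over the stalled board (-y of the rig), pi/2 = upright, pi = flat over the running board; stops at 0 and pi, starts 0 to 0.25 open. A stiff friction hinge (0.06 N m) holds it wherever it is left, so it does not fall and must be pushed down flat on the far side; about 1 N at the free edge moves it.
- guard_edge (a point): Middle of the guard's free edge, 102 mm from the hinge axis, at mid-thickness; moves with the leaf. The guard is a clear amber plate with orange frame, 4 mm thick, 124 mm along the spine. x along the spine, y from edge to spine, z the plate's normal (up at joint 0, down at pi). At 0 the space under the edge is free: base plate ends 102 mm, boards 84 mm from the spine.
- guard_tab (a point): End of the orange tab in the middle of the free edge: 44 mm wide, 30 mm long, 4 mm thick, bent 40 degrees up out of the plate; its end is 124 mm from the hinge axis along the plate and 19 mm above the plate's middle (as it lies at joint 0; below it at pi). Axes as guard_edge's.
- reset_top (a point): Centre of the top of the red round reset button (20 mm diameter) in a grey housing on the stalled board; 59 mm above the table when not pressed.
- reset (a joint): Travel of the reset button, m: 0 = out, 0.005 = fully down (needs about 4 N, straight down); springs back.
- heatsink: Loose finned aluminium heat sink, 40 x 40 x 22 mm, near the rig; leave alone. Origin: centre of underside.
- screw_pot: Loose blue plastic pot, 54 mm across and 45 mm high, near the rig; leave alone. Origin: centre of underside.
- adapter: Loose black power adapter, 62 x 44 x 28 mm, near the rig; leave alone. Origin: centre of underside.
- spare_board: Loose white-cased spare board, 62 x 48 x 31 mm, near the rig; leave alone. Origin: centre of underside.
- parts_box: Loose small cardboard box, 60 x 80 x 35 mm, on the left of the rig; leave alone. Origin: centre of underside.
- driver: Loose screwdriver, 170 mm long, lying at the left of the table; leave alone. Origin: below its middle.

How it is judged (in metres and radians):
On the way, in this order (a step that is already met when the one before it is completed fails the run):
1. the guard leaf lies flat over the running board (value of joint guard above 3.03 rad), for 0.2 s.
2. the reset button is pressed fully down with the guard still flat on the other side (value of joint reset above 0.004 m and value of joint guard above 3.03 rad), for 0.1 s.
At the end, for the whole second after the job is handed in: The guard leaf lies flat over the running board (joint above 3.03 rad), the reset button has sprung back out (under 1.5 mm), the rig stands flat and at rest within 25 mm of where it was, and all loose things are within 20 mm of where they were (value of joint guard above 3.03 rad and value of joint reset below 0.0015 m and distance of rig from where it was at the start of the episode below 0.025 m and angle between rig's own z axis and vertical below 0.05 rad and linear speed of rig below 0.02 m/s and distance of each of heatsink, screw_pot, adapter, spare_board, parts_box, driver from where it was at the start of the episode below 0.02 m); the robot touches nothing.
It fails at once if the rig is lifted, tipped or pushed along (height (world z) of rig above 0.012 m or angle between rig's own z axis and vertical above 0.15 rad or distance of rig from where it was at the start of the episode above 0.03 m).
It fails at once if a loose thing is moved or picked up (distance of any of heatsink, screw_pot, adapter, spare_board, parts_box, driver from where it was at the start of the episode above 0.025 m).
It also fails if it takes over 50 s, if anything falls off the work surface, if the arm or the gripper's body presses on something with over 40 N, if the wrist force passes 120 N, or if a joint passes its speed limit or range.

## Working session

There is one attempt and no reset: what is moved stays moved. The work goes in short steps, Python scripts to look and compute and a tool call to move; the robot and the scene stay as the last step left them, time stands still between calls to the robot, and variables do not carry over. Pictures are saved under pics/ and viewed, and the job is handed in when it is done.

Besides the shell and the picture viewer there is one more tool, called after "Emit:" by a JSON object that holds its "name" and its "arguments". move_arm: Moves the arm, as the interface text tells. Its arguments: {"type":"object","properties":{"series":{"type":"array","items":{"type":"array","items":{"type":"array","items":{"type":"number"}}}}},"required":["series"]}

```bash
mkdir -p pics; ls; python3 - <<'E'
from station import r
import cv2
s=r.sense();print(s)
for n in("scene","top"):
    c=r.capture(n);cv2.imwrite(f"pics/{n}0.png",c["color"]);print(n,{k:v for k,v in c.items() if k!="color"})
E
```

```text
pics
{'time_s': 0.0, 'joints': array([ 8.50030906e+01,  2.20915870e+01,  3.81029424e-01, -3.19866296e-02,
       -6.84090048e+01, -1.48181100e+01]), 'joint_velocities': array([ 0.08895017,  0.01267196,  0.03982494, -0.09319745,  0.0839376 ,
        0.04826879]), 'effort': array([ 4.58476952e-04, -3.90662313e+01,  1.87399185e+01,  4.21986938e+00,
        1.09491797e-02, -1.85450344e-04]), 'tcp_pos': array([0.21161408, 0.5874598 , 0.22145166]), 'ee_rot': array([[-3.39177569e-01, -9.40722110e-01, -6.98883368e-04],
       [-9.40719913e-01,  3.39178287e-01, -2.03355524e-03],
       [ 2.15005644e-03, -3.22828204e-05, -9.99997688e-01]]), 'wrist_force': array([-0.6626108 , -0.09606553, -0.14011481]), 'moment': array([-0.04624681,  0.01684554,  0.00646282]), 'gripper_width': 1.0020561056117123}
scene {'fx': 437.0724482718548, 'fy': 437.0724482718548, 'cx': 251.3804725625339, 'cy': 201.34261220438003, 'rvec': array([ 2.24870246,  0.697294  , -0.29089841]), 'tvec': array([-0.5405999 , -0.05972984,  1.26773682])}
top {'fx': 413.3748265220258, 'fy': 413.3748265220258, 'cx': 250.84511243845782, 'cy': 196.79148691936444, 'rvec': array([ 2.16070838, -2.21185624,  0.06857415]), 'tvec': array([0.17395655, 0.5548884 , 1.05116677])}
```

View pics/scene0.png

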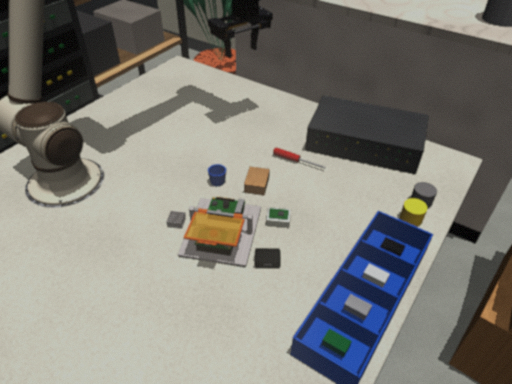

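View pics/top0.png

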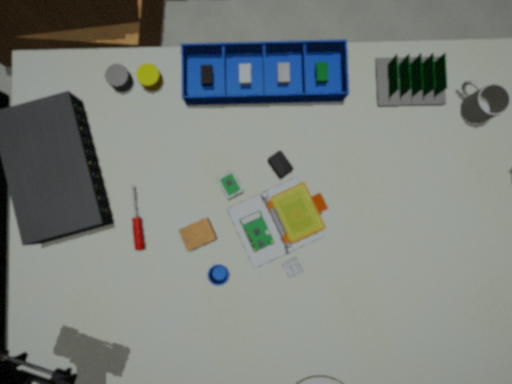

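```bash
cat > h.py <<'E'
import numpy as np,cv2
from station import r
def cam(c):
    R=cv2.Rodrigues(c["rvec"])[0];return R,c["tvec"]
def K(c): return np.array([[c["fx"],0,c["cx"]],[0,c["fy"],c["cy"]],[0,0,1.]])
def onplane(c,uv,z):
    R,t=cam(c);uv=np.atleast_2d(uv).astype(float)
    d=np.c_[(uv[:,0]-c["cx"])/c["fx"],(uv[:,1]-c["cy"])/c["fy"],np.ones(len(uv))]@R
    o=-R.T@t
    return o+d*((z-o[2])/d[:,2])[:,None]
def proj(c,P): return cv2.projectPoints(np.atleast_2d(P).astype(float),c["rvec"],c["tvec"],K(c),None)[0][:,0]
def crop(c,x0,y0,w,h,s,name):
    cv2.imwrite(name,cv2.resize(c["color"][y0:y0+h,x0:x0+w],None,fx=s,fy=s,interpolation=cv2.INTER_CUBIC))
E
python3 - <<'E'
from h import *
c=r.capture("top");crop(c,205,140,135,135,5.0 and 4.4,"pics/t1.png")
c2=r.capture("scene");crop(c2,160,155,140,120,5,"pics/s1.png")
E
```

```text
(no output)
```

View pics/t1.png

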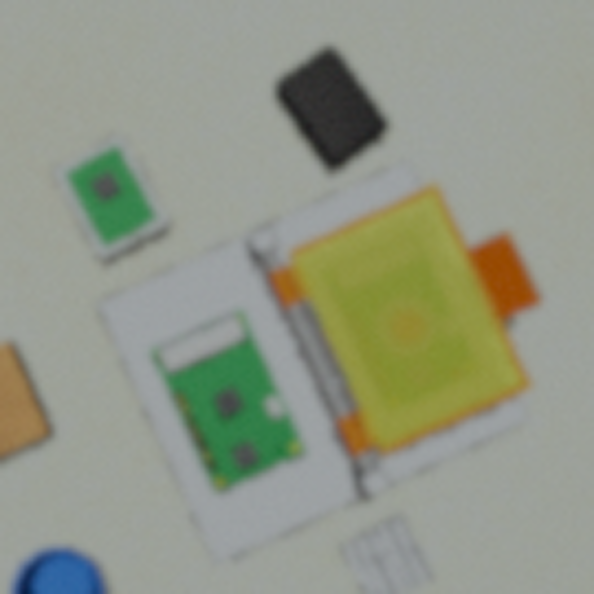

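View pics/s1.png

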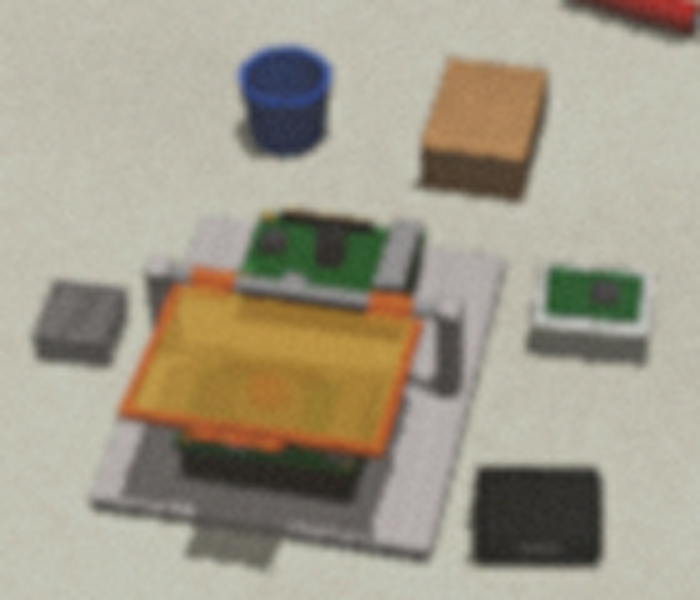

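```bash
python3 - <<'E'
from h import *
c=r.capture("top");c2=r.capture("scene")
f=lambda p:np.array(p)/4.4+[205,140]-0.4
f2=lambda p:np.array(p)/5+[160,155]-0.4
print("base L1,L2,R1,R2",onplane(c,[f((100,303)),f((222,560)),f((408,163)),f((525,425))],.012))
print("posts",onplane(c,[f((263,243)),f((374,483))],.074))
print("scene posts",onplane(c2,[f2((160,266)),f2((447,305))],.074))
print("scene base",onplane(c2,[f2((93,503)),f2((430,558)),f2((505,262))],.012))
print("button",onplane(c,[f((405,327))],.057),onplane(c2,[f2((268,388))],.057))
# guard free corners, tab
L=[(438,187),(527,383)];S=[(122,412),(385,450)]
for z in(.07,.075,.08,.085,.09,.095): print(z,onplane(c,[f(p) for p in L],z)[:,:2].round(4).tolist(),onplane(c2,[f2(p) for p in S],z)[:,:2].round(4).tolist())
for n,p,z in(("adapter",(330,108),.028),("spare",(112,200),.031),("box",(0,400),.035),("pot",(60,590),.045),("hs",(388,560),.022)):print(n,onplane(c,[f(p)],z))
E
```

```text
base L1,L2,R1,R2 [[ 0.53027815  0.22277298  0.012     ]
 [ 0.37818372  0.15431557  0.012     ]
 [ 0.6090895   0.03838082  0.012     ]
 [ 0.45272217 -0.02558546  0.012     ]]
posts [[0.5592002  0.1274982  0.074     ]
 [0.42479918 0.0695426  0.074     ]]
scene posts [[0.42769074 0.0687007  0.074     ]
 [0.56027042 0.12733718 0.074     ]]
scene base [[ 0.46105249 -0.02982864  0.012     ]
 [ 0.61406683  0.03520667  0.012     ]
 [ 0.53334995  0.22153902  0.012     ]]
button [[0.5109205  0.04796085 0.057     ]] [[0.51171327 0.04638283 0.057     ]]
0.07 [[0.5886, 0.0285], [0.4779, -0.0176]] [[0.4727, -0.0131], [0.5874, 0.0377]]
0.075 [[0.5882, 0.0291], [0.478, -0.0167]] [[0.4761, -0.0162], [0.59, 0.0343]]
0.08 [[0.5877, 0.0297], [0.478, -0.0158]] [[0.4794, -0.0192], [0.5926, 0.0309]]
0.085 [[0.5872, 0.0304], [0.4781, -0.015]] [[0.4827, -0.0223], [0.5951, 0.0275]]
0.09 [[0.5867, 0.031], [0.4781, -0.0141]] [[0.486, -0.0254], [0.5977, 0.0241]]
0.095 [[0.5862, 0.0317], [0.4782, -0.0132]] [[0.4893, -0.0285], [0.6003, 0.0207]]
adapter [[0.64075656 0.08484072 0.028     ]]
spare [[0.58938113 0.2134727  0.031     ]]
box [[0.47482555 0.28011097 0.035     ]]
pot [[0.36682098 0.24664503 0.045     ]]
hs [[0.37701015 0.05817218 0.022     ]]
```

```bash
cat >> h.py <<'E'
from scipy.spatial.transform import Rotation as Ro, Slerp
YAW=np.radians(23.6);C0=np.array([0.493,0.098])
ex=np.array([np.cos(YAW),np.sin(YAW),0]);ey=np.array([-np.sin(YAW),np.cos(YAW),0]);ez=np.array([0,0,1.])
def W(x,y,z): return np.r_[C0,0]+(x*ex+y*ey)/1000+ez*z/1000   # rig mm -> world
def Rt(t):
    t=np.radians(t);tz=np.sin(t)*ey-np.cos(t)*ez;tx=-ex
    return np.c_[tx,np.cross(tz,tx),tz]
def rig(p): d=np.asarray(p)-np.r_[C0,0];return np.round(np.array([d@ex,d@ey,d[2]])*1000,1)
def rows(wps,start=None):
    """wps: list of (pos,R,n). prints rows, simulating rounded commands"""
    if start is None:
        s=r.sense();p,R=np.array(s["tcp_pos"]),np.array(s["ee_rot"])
    else:p,R=start
    out=[]
    for P,Q,n in wps:
        p0,R0=p.copy(),R.copy()
        sl=Slerp([0,1],Ro.from_matrix([R0,Q]))
        for i in range(1,n+1):
            tp=p0+(P-p0)*i/n;tr=sl(i/n).as_matrix()
            d=np.round(R.T@(tp-p)*100,2);w=np.round(np.degrees(Ro.from_matrix(R.T@tr).as_rotvec()),1)
            p=p+R@d/100;R=R@Ro.from_rotvec(np.radians(w)).as_matrix()
            out.append([float(v)+0. for v in d]+[float(v)+0. for v in w]+[-1])
    print(str(out).replace(" ",""));return p,R
E
python3 - <<'E'
from h import *
print(W(0,-167,113))
e=rows([(np.array([.42,.2,.25]),Rt(0),12)])
print()
rows([(W(0,-167,150),Rt(45),12)],e)
E
```

```text
[ 0.55985829 -0.05503258  0.113     ]
[[2.45,-2.73,-0.23,0.0,0.0,3.9,-1],[2.26,-2.89,-0.23,0.0,0.0,3.9,-1],[2.06,-3.03,-0.23,0.0,0.0,3.8,-1],[1.86,-3.17,-0.23,0.0,0.0,3.9,-1],[1.63,-3.28,-0.23,0.0,0.0,3.9,-1],[1.41,-3.39,-0.23,0.0,0.0,3.9,-1],[1.17,-3.48,-0.23,0.0,0.0,3.9,-1],[0.94,-3.55,-0.23,0.0,0.0,3.9,-1],[0.69,-3.6,-0.23,0.0,0.0,3.8,-1],[0.45,-3.64,-0.23,0.0,0.0,3.9,-1],[0.2,-3.66,-0.23,0.0,0.0,3.9,-1],[-0.04,-3.67,-0.23,0.0,0.0,3.9,-1]]

[[-0.22,-2.41,0.83,-3.8,0.0,0.0,-1],[-0.22,-2.47,0.68,-3.7,0.0,0.0,-1],[-0.21,-2.5,0.51,-3.8,0.0,0.0,-1],[-0.22,-2.53,0.35,-3.7,0.0,0.0,-1],[-0.22,-2.55,0.18,-3.8,0.0,0.0,-1],[-0.22,-2.55,0.01,-3.7,0.0,0.0,-1],[-0.22,-2.55,-0.15,-3.8,0.0,0.0,-1],[-0.22,-2.53,-0.32,-3.7,0.0,0.0,-1],[-0.21,-2.51,-0.49,-3.8,0.0,0.0,-1],[-0.22,-2.47,-0.65,-3.7,0.0,0.0,-1],[-0.22,-2.42,-0.8,-3.8,0.0,0.0,-1],[-0.22,-2.37,-0.97,-3.7,0.0,0.0,-1]]
```

Emit:
{"name": "move_arm", "arguments": {"series": [[[2.45, -2.7, -0.2, 0, 0, 3.9, -1], [2.25, -2.9, -0.2, 0, 0, 3.9, -1], [2.05, -3.0, -0.2, 0, 0, 3.8, -1], [1.85, -3.2, -0.2, 0, 0, 3.9, -1], [1.6, -3.3, -0.2, 0, 0, 3.9, -1], [1.4, -3.4, -0.2, 0, 0, 3.9, -1], [1.2, -3.5, -0.2, 0, 0, 3.9, -1], [0.9, -3.55, -0.2, 0, 0, 3.9, -1], [0.7, -3.6, -0.2, 0, 0, 3.8, -1], [0.45, -3.6, -0.2, 0, 0, 3.9, -1], [0.2, -3.7, -0.2, 0, 0, 3.9, -1], [0, -3.7, -0.2, 0, 0, 3.9, -1]]]}}

```text
time_s: 1.8
tcp_pos: [0.4207, 0.1988, 0.2468]
ee_rot: [[-0.917, -0.398, 0.0], [-0.398, 0.917, 0.0], [-0.0, 0.0, -1.0]]
wrist_force: [0.1, 0.2, -0.3]
gripper_width: 0.008
```

```bash
python3 - <<'E'
from h import *
s=r.sense();print(s["tcp_pos"],s["gripper_width"],s["joints"],s["ee_rot"].round(3))
rows([(W(0,-170,150),Rt(45),12)])
E
```

```text
[0.42074141 0.19884183 0.24678665] 0.008330387958320206 [ 4.53788896e+01  5.16615357e+00 -1.85954669e+01  8.62383986e-05
 -6.62095288e+01 -2.19078872e+01] [[-0.917 -0.398  0.   ]
 [-0.398  0.917  0.   ]
 [-0.     0.    -1.   ]]
[[-0.22,-2.43,0.81,-3.7,0.0,0.0,-1],[-0.22,-2.47,0.64,-3.8,0.0,0.0,-1],[-0.22,-2.51,0.49,-3.7,0.0,0.0,-1],[-0.22,-2.54,0.32,-3.8,0.0,0.0,-1],[-0.22,-2.55,0.15,-3.7,0.0,0.0,-1],[-0.22,-2.56,-0.02,-3.8,0.0,0.0,-1],[-0.22,-2.55,-0.18,-3.7,0.1,-0.1,-1],[-0.22,-2.54,-0.35,-3.8,0.0,0.0,-1],[-0.21,-2.5,-0.52,-3.7,0.0,0.0,-1],[-0.22,-2.47,-0.67,-3.8,0.0,0.0,-1],[-0.22,-2.42,-0.84,-3.7,0.0,0.0,-1],[-0.21,-2.35,-1.0,-3.8,0.0,0.0,-1]]
```

Emit:
{"name": "move_arm", "arguments": {"series": [[[-0.22, -2.4, 0.8, -3.7, 0, 0, -1], [-0.22, -2.5, 0.6, -3.8, 0, 0, -1], [-0.22, -2.5, 0.5, -3.7, 0, 0, -1], [-0.22, -2.5, 0.3, -3.8, 0, 0, -1], [-0.22, -2.55, 0.15, -3.7, 0, 0, -1], [-0.22, -2.55, 0, -3.8, 0, 0, -1], [-0.22, -2.55, -0.2, -3.7, 0, 0, -1], [-0.22, -2.55, -0.35, -3.8, 0, 0, -1], [-0.22, -2.5, -0.5, -3.7, 0, 0, -1], [-0.22, -2.5, -0.7, -3.8, 0, 0, -1], [-0.22, -2.4, -0.85, -3.7, 0, 0, -1], [-0.22, -2.35, -1.0, -3.8, 0, 0, -1]]]}}

```text
time_s: 3.3
tcp_pos: [0.5615, -0.0571, 0.1503]
ee_rot: [[-0.917, -0.283, -0.283], [-0.4, 0.647, 0.649], [-0.0, 0.708, -0.706]]
wrist_force: [0.5, -0.1, -0.0]
gripper_width: 0.005
```

```bash
python3 - <<'E'
from h import *
s=r.sense();print(rig(s["tcp_pos"]),s["joints"].round(1),s["ee_rot"].round(3),Rt(45).round(3))
c=r.capture("top");crop(c,205,100,160,160,3.7,"pics/t2.png")
c2=r.capture("scene");crop(c2,150,130,160,140,4.2,"pics/s2.png")
w=r.capture("wrist");cv2.imwrite("pics/w2.png",w["color"])
rows([(W(0,-167,109),Rt(45),2),(W(0,-102,50),Rt(45),5)])
E
```

```text
[   0.7 -169.6  150.3] [-10.9  36.1  13.2 -35.9 -95.4  40.3] [[-0.917 -0.283 -0.283]
 [-0.4    0.647  0.649]
 [-0.     0.708 -0.706]] [[-0.916 -0.283 -0.283]
 [-0.4    0.648  0.648]
 [-0.     0.707 -0.707]]
[[-0.01,-1.3,1.5,0.1,0.0,-0.1,-1],[0.0,-1.29,1.49,0.0,0.0,-0.1,-1],[0.0,0.08,1.75,0.0,0.0,0.0,-1],[0.0,0.09,1.76,0.0,0.0,0.0,-1],[0.0,0.08,1.75,0.0,0.0,0.0,-1],[0.0,0.09,1.76,0.0,0.0,0.0,-1],[0.0,0.08,1.75,0.0,0.0,0.0,-1]]
```

View pics/t2.png

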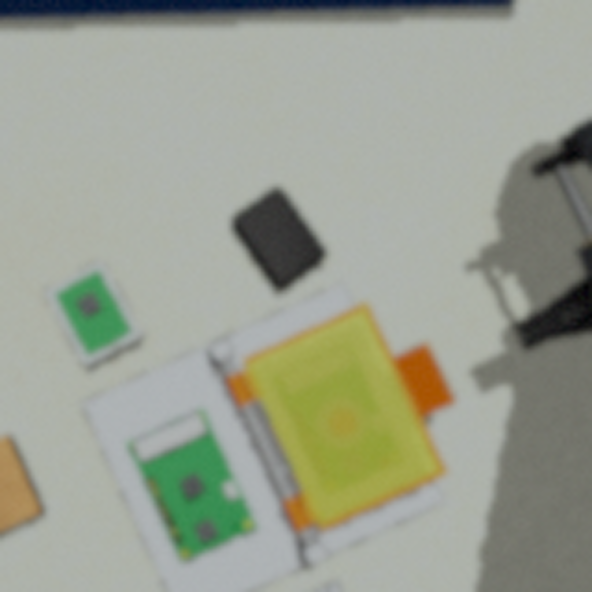

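View pics/s2.png

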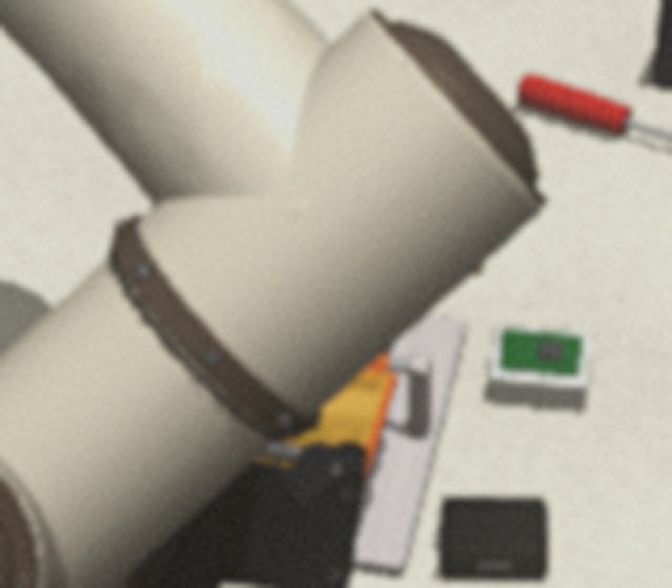

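View pics/w2.png

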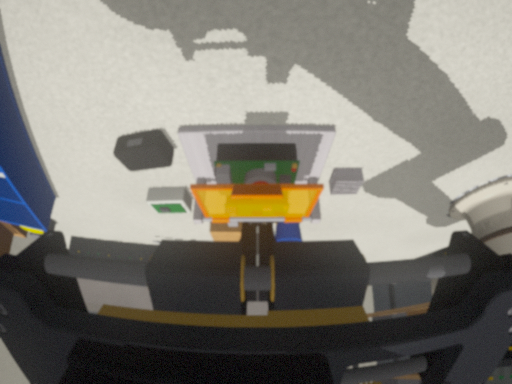

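Emit:
{"name": "move_arm", "arguments": {"series": [[[0, -1.3, 1.5, 0, 0, 0, -1], [0, -1.3, 1.5, 0, 0, 0, -1], [0, 0.1, 1.75, 0, 0, 0, -1], [0, 0.1, 1.75, 0, 0, 0, -1], [0, 0.1, 1.75, 0, 0, 0, -1], [0, 0, 1.75, 0, 0, 0, -1], [0, 0, 1.75, 0, 0, 0, -1]]]}}

```text
time_s: 4.32
tcp_pos: [0.534, 0.0059, 0.0507]
ee_rot: [[-0.916, -0.283, -0.283], [-0.4, 0.648, 0.648], [-0.0, 0.707, -0.707]]
wrist_force: [-1.0, -0.4, 1.3]
gripper_width: 0.009
```

```bash
python3 - <<'E'
from h import *
s=r.sense();print(rig(s["tcp_pos"]),s["wrist_force"])
c=r.capture("top");crop(c,225,120,130,130,4.5,"pics/t3.png")
w=r.capture("wrist");cv2.imwrite("pics/w3.png",w["color"])
w=[]
for th in list(range(12,91,6)):
    a=np.radians(th);t=np.radians(45-th/2);tz=np.array([np.sin(t),-np.cos(t)]);ty=np.array([np.cos(t),np.sin(t)])
    E=102*np.array([-np.cos(a),np.sin(a)])+2*np.array([-np.sin(a),-np.cos(a)])
    T=E+12*tz-9.5*ty+[0,68]
    print(th,T.round(1)); w.append((W(0,*T),Rt(45-th/2),1))
rows(w)
E
```

```text
[   0.6 -100.8   50.7] [-1.04497666 -0.37828397  1.25231996]
12 [-100.    71.9]
18 [-98.3  82.3]
24 [-95.4  92.4]
30 [-91.6 102.1]
36 [-86.7 111.3]
42 [-80.9 119.9]
48 [-74.3 127.9]
54 [-66.9 135. ]
60 [-58.8 141.3]
66 [-50.1 146.7]
72 [-40.9 151.1]
78 [-31.4 154.4]
84 [-21.5 156.8]
90 [-11.5 158. ]
[[-0.02,1.54,-1.56,6.1,-0.1,-0.1,-1],[0.0,0.79,-0.7,3.0,0.0,0.0,-1],[0.0,0.82,-0.65,3.0,0.0,0.0,-1],[0.0,0.86,-0.6,3.0,0.0,0.0,-1],[0.0,0.88,-0.56,3.0,0.0,0.0,-1],[0.0,0.9,-0.5,3.0,0.0,0.0,-1],[0.0,0.93,-0.45,3.0,0.0,0.0,-1],[0.0,0.95,-0.4,3.0,0.0,0.0,-1],[0.0,0.96,-0.35,3.0,0.0,0.0,-1],[0.0,0.98,-0.29,3.0,0.0,0.0,-1],[0.0,0.99,-0.24,3.0,0.0,0.0,-1],[0.0,1.0,-0.19,3.0,0.0,0.0,-1],[0.0,1.0,-0.12,3.0,0.0,0.1,-1],[0.0,1.01,-0.08,3.0,0.0,0.0,-1]]
```

View pics/t3.png

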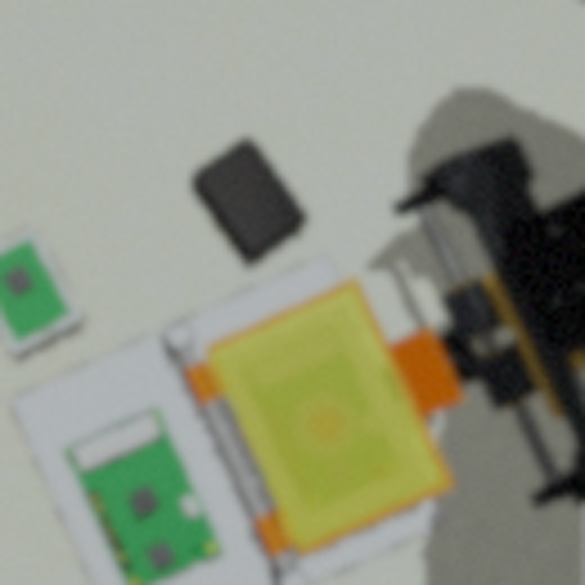

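View pics/w3.png

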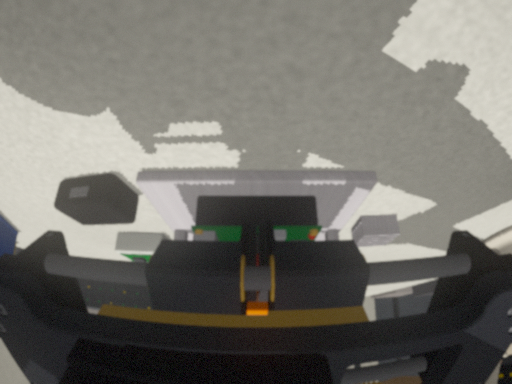

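Emit:
{"name": "move_arm", "arguments": {"series": [[[0, 0.7, -0.8, 3, 0, 0, -1], [0, 0.8, -0.8, 3, 0, 0, -1], [0, 0.8, -0.7, 3, 0, 0, -1], [0, 0.8, -0.65, 3, 0, 0, -1], [0, 0.85, -0.6, 3, 0, 0, -1], [0, 0.9, -0.55, 3, 0, 0, -1]]]}}

```text
time_s: 5.18
tcp_pos: [0.5298, 0.0168, 0.1145]
ee_rot: [[-0.917, -0.359, -0.177], [-0.4, 0.818, 0.413], [-0.003, 0.449, -0.893]]
wrist_force: [0.9, -1.0, -0.8]
gripper_width: 0.007
```

```bash
python3 - <<'E'
from h import *
s=r.sense();print(rig(s["tcp_pos"]),s["wrist_force"])
c=r.capture("top");crop(c,205,120,130,130,4.5,"pics/t4.png")
w=[]
for th in list(range(42,91,6)):
    a=np.radians(th);t=np.radians(45-th/2);tz=np.array([np.sin(t),-np.cos(t)]);ty=np.array([np.cos(t),np.sin(t)])
    E=102*np.array([-np.cos(a),np.sin(a)])+2*np.array([-np.sin(a),-np.cos(a)])
    T=E+12*tz-9.5*ty+[0,68]
    w.append((W(0,*T),Rt(45-th/2),1))
rows(w)
E
```

```text
[  1.2 -89.1 114.5] [ 0.87123734 -1.04990093 -0.80946194]
[[0.17,0.78,0.0,2.6,0.3,0.2,-1],[0.0,0.92,-0.45,3.0,0.0,0.0,-1],[0.0,0.95,-0.4,3.0,0.0,0.0,-1],[0.0,0.97,-0.35,3.0,0.0,0.0,-1],[0.0,0.97,-0.29,3.0,0.0,0.0,-1],[0.0,0.99,-0.24,3.0,0.0,0.1,-1],[0.0,1.0,-0.18,3.0,0.0,0.0,-1],[0.0,1.01,-0.13,3.0,0.0,0.0,-1],[0.0,1.0,-0.07,3.0,0.0,0.0,-1]]
```

View pics/t4.png

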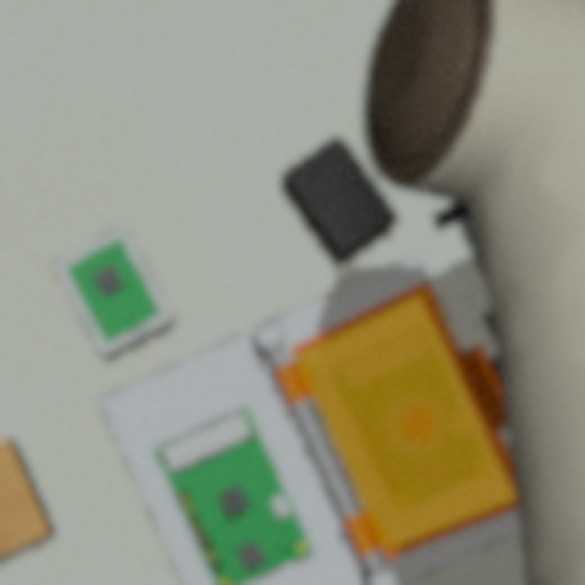

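Leaf is rising, following the tab. Continue to upright.

Emit:
{"name": "move_arm", "arguments": {"series": [[[0, 0.8, -0.2, 2.7, 0, 0, -1], [0, 0.9, -0.4, 3, 0, 0, -1], [0, 0.95, -0.4, 3, 0, 0, -1], [0, 0.95, -0.35, 3, 0, 0, -1], [0, 0.95, -0.3, 3, 0, 0, -1], [0, 1.0, -0.25, 3, 0, 0, -1], [0, 1.0, -0.2, 3, 0, 0, -1], [0, 1.0, -0.15, 3, 0, 0, -1], [0, 1.0, -0.1, 3, 0, 0, -1]]]}}

```text
time_s: 6.35
tcp_pos: [0.4993, 0.0862, 0.1579]
ee_rot: [[-0.916, -0.4, 0.002], [-0.4, 0.916, 0.004], [-0.003, 0.003, -1.0]]
wrist_force: [0.3, -0.8, -1.0]
gripper_width: 0.003
```

```bash
python3 - <<'E'
from h import *
s=r.sense();print(rig(s["tcp_pos"]),s["wrist_force"],s["ee_rot"].round(3))
c=r.capture("top");crop(c,205,120,130,130,4.5,"pics/t5.png")
c=r.capture("scene");crop(c,150,130,160,140,4.2,"pics/s5.png")
w=[]
for th in list(range(96,181,6))+[180]:
    a=np.radians(th)
    E=88*np.array([-np.cos(a),np.sin(a)])+2*np.array([-np.sin(a),-np.cos(a)])
    T=E-[9.5,0]+[0,68]
    w.append((W(0,*T),Rt(0),1));print(th,T)
rows(w)
E
```

```text
[  1.1 -13.3 157.9] [ 0.29976842 -0.80122505 -0.95245069] [[-0.916 -0.4    0.002]
 [-0.4    0.916  0.004]
 [-0.003  0.003 -1.   ]]
96 [ -2.29053902 155.72698372]
102 [  6.83993359 154.49281225]
108 [ 15.79138247 152.31100742]
114 [ 24.46573368 149.20547356]
120 [ 32.76794919 145.21023553]
126 [ 40.60706821 140.36906601]
132 [ 47.89720371 134.73500585]
138 [ 54.55848343 128.36978301]
144 [ 60.517925   121.34313619]
150 [ 65.71023553 113.73205081]
156 [ 70.07852699 105.61991551]
162 [73.57493945 97.09560854]
168 [76.16116548 88.25252399]
174 [77.80886987 79.18754856]
180 [78.5 70. ]
180 [78.5 70. ]
[[0.04,1.0,0.19,0.3,0.1,0.2,-1],[0.0,0.91,0.12,0.0,0.0,0.0,-1],[0.0,0.89,0.22,0.0,0.0,0.0,-1],[0.01,0.87,0.31,0.0,0.0,0.0,-1],[0.0,0.83,0.4,0.0,0.0,0.0,-1],[0.0,0.79,0.48,0.0,0.0,0.0,-1],[0.0,0.73,0.56,0.0,0.0,0.0,-1],[0.0,0.66,0.64,0.0,0.0,0.0,-1],[0.0,0.6,0.7,0.0,0.0,0.0,-1],[0.0,0.52,0.76,0.0,0.0,0.0,-1],[0.0,0.44,0.82,0.0,0.0,0.0,-1],[0.0,0.35,0.85,0.0,0.0,0.0,-1],[0.0,0.25,0.88,0.0,0.0,0.0,-1],[0.0,0.17,0.91,0.0,0.0,0.0,-1],[0.0,0.07,0.92,0.0,0.0,0.0,-1],[0.0,0.0,0.0,0.0,0.0,0.0,-1]]
```

View pics/t5.png

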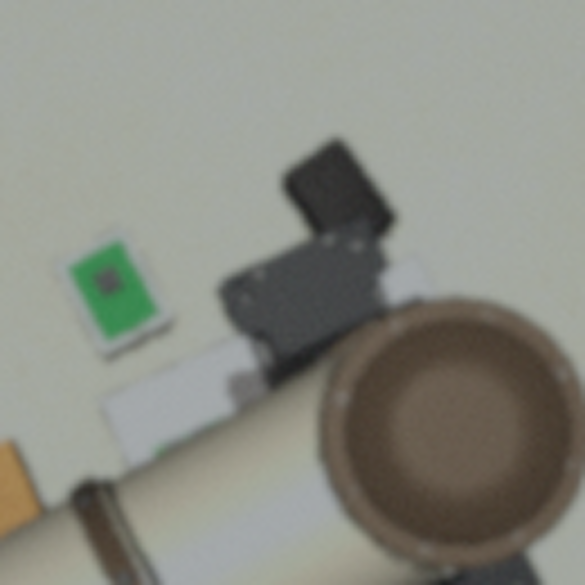

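View pics/s5.png

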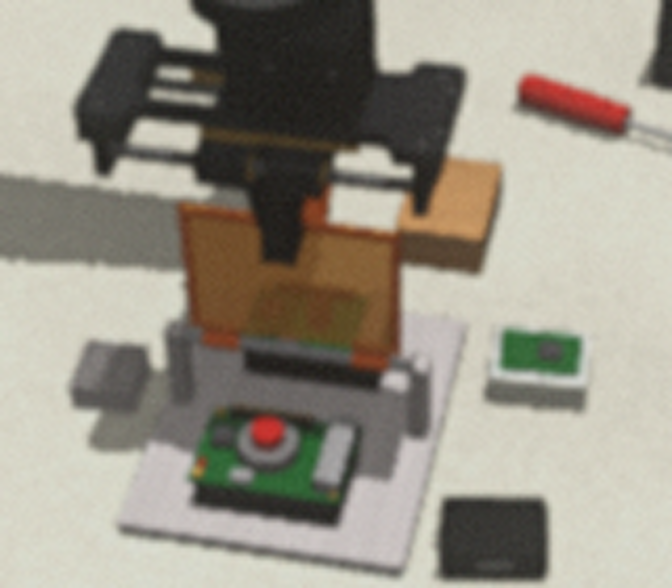

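Emit:
{"name": "move_arm", "arguments": {"series": [[[0, 1.0, 0.2, 0.3, 0, 0, -1], [0, 0.9, 0.1, 0, 0, 0, -1], [0, 0.9, 0.2, 0, 0, 0, -1], [0, 0.85, 0.3, 0, 0, 0, -1], [0, 0.85, 0.4, 0, 0, 0, -1], [0, 0.8, 0.5, 0, 0, 0, -1], [0, 0.75, 0.55, 0, 0, 0, -1], [0, 0.65, 0.65, 0, 0, 0, -1], [0, 0.6, 0.7, 0, 0, 0, -1]]]}}

```text
time_s: 7.58
tcp_pos: [0.4695, 0.1531, 0.1201]
ee_rot: [[-0.916, -0.4, -0.0], [-0.4, 0.916, -0.0], [0.0, 0.0, -1.0]]
wrist_force: [0.5, 0.1, 0.3]
gripper_width: 0.005
```

```bash
python3 - <<'E'
from h import *
s=r.sense();print(rig(s["tcp_pos"]),s["wrist_force"],s["ee_rot"].round(3))
c=r.capture("scene");crop(c,150,130,160,140,4.2,"pics/s6.png")
f2=lambda p:np.array(p)/4.2+[150,130]-0.4
print("btn",rig(onplane(c,[f2((267,424))],.059)[0]))
print("corner",rig(onplane(c,[f2((120,527))],.012)[0]))
w=[]
for th in list(range(150,181,6)):
    a=np.radians(th)
    E=88*np.array([-np.cos(a),np.sin(a)])+2*np.array([-np.sin(a),-np.cos(a)])
    T=E-[9.5,0]+[0,68]
    w.append((W(0,*T),Rt(0),1))
rows(w)
E
```

```text
[  0.5  59.9 120.1] [0.51453637 0.08223335 0.28311153] [[-0.916 -0.4   -0.   ]
 [-0.4    0.916 -0.   ]
 [ 0.     0.    -1.   ]]
btn [ -4.3 -51.4  59. ]
corner [ -80.6 -104.    12. ]
[[-0.01,0.55,0.54,0.0,-0.1,0.0,-1],[0.0,0.43,0.81,0.0,0.0,0.0,-1],[0.0,0.35,0.85,0.0,0.0,0.0,-1],[0.0,0.26,0.89,0.0,0.0,0.0,-1],[0.0,0.17,0.9,0.0,0.0,0.0,-1],[0.0,0.07,0.92,0.0,0.0,0.0,-1]]
```

View pics/s6.png

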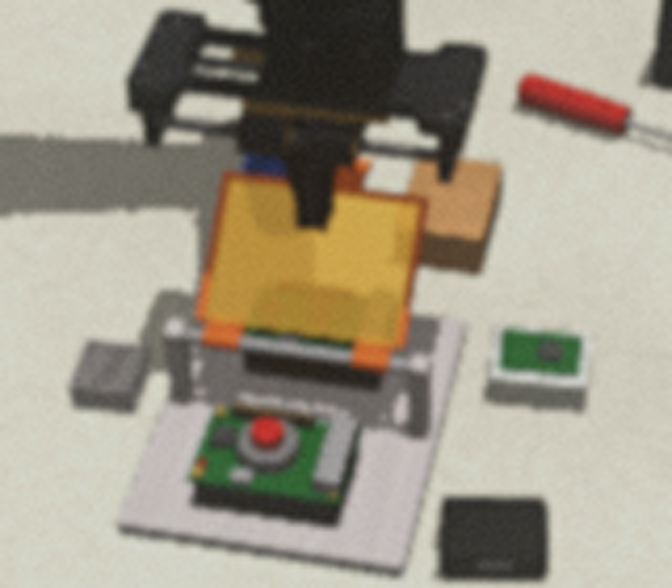

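Emit:
{"name": "move_arm", "arguments": {"series": [[[0, 0.55, 0.55, 0, 0, 0, -1], [0, 0.45, 0.8, 0, 0, 0, -1], [0, 0.35, 0.85, 0, 0, 0, -1], [0, 0.25, 0.9, 0, 0, 0, -1], [0, 0.2, 0.9, 0, 0, 0, -1], [0, 0, 0.9, 0, 0, 0, -1], [0, 0, 0.1, 0, 0, 0, -1], [0, 0, 0, 0, 0, 0, -1]]]}}

```text
time_s: 8.62
tcp_pos: [0.4626, 0.1692, 0.0704]
ee_rot: [[-0.916, -0.4, -0.0], [-0.4, 0.916, 0.0], [0.0, 0.0, -1.0]]
wrist_force: [-0.3, -0.4, 0.5]
gripper_width: 0.006
```

Press a little further until force shows.

Emit:
{"name": "move_arm", "arguments": {"series": [[[0, 0, 0.2, 0, 0, 0, -1], [0, 0, 0.2, 0, 0, 0, -1], [0, 0, 0, 0, 0, 0, -1]]]}}

```text
time_s: 9.0
tcp_pos: [0.4628, 0.1692, 0.0699]
ee_rot: [[-0.916, -0.401, 0.001], [-0.401, 0.916, -0.0], [-0.001, -0.001, -1.0]]
wrist_force: [-9.0, -1.5, 24.8]
gripper_width: 0.003
```

Emit:
{"name": "move_arm", "arguments": {"series": [[[0, 0, -0.3, 0, 0, 0, -1], [0, 0, -0.2, 0, 0, 0, -1], [0, 0, -1, 0, 0, 0, -1], [0, 0, -2, 0, 0, 0, -1], [0, 0, -3, 0, 0, 0, -1], [0, 0, -3, 0, 0, 0, -1]]]}}

```text
time_s: 9.75
tcp_pos: [0.4625, 0.169, 0.1625]
ee_rot: [[-0.916, -0.4, -0.0], [-0.4, 0.916, -0.0], [0.0, -0.0, -1.0]]
wrist_force: [-0.4, 0.8, 0.7]
gripper_width: 0.004
```

```bash
python3 - <<'E'
from h import *
s=r.sense();print(rig(s["tcp_pos"]),s["wrist_force"])
rows([(W(-4,-53,160),Rt(0),6),(W(-4,-53,75),Rt(0),4)])
c=r.capture("scene");crop(c,150,130,160,140,4.2,"pics/s7.png")
E
```

```text
[  0.5  77.3 162.5] [-0.4342851   0.76730667  0.71851033]
[[0.07,-2.17,0.04,0.0,0.0,0.0,-1],[0.08,-2.17,0.05,0.0,0.0,0.0,-1],[0.07,-2.18,0.04,0.0,0.0,0.0,-1],[0.08,-2.17,0.04,0.0,0.0,0.0,-1],[0.07,-2.17,0.04,0.0,0.0,0.0,-1],[0.08,-2.17,0.05,0.0,0.0,0.0,-1],[0.0,0.0,2.12,0.0,0.0,0.0,-1],[0.0,0.0,2.13,0.0,0.0,0.0,-1],[-0.01,0.0,2.12,0.0,0.0,0.0,-1],[0.0,0.0,2.13,0.0,0.0,0.0,-1]]
```

View pics/s7.png

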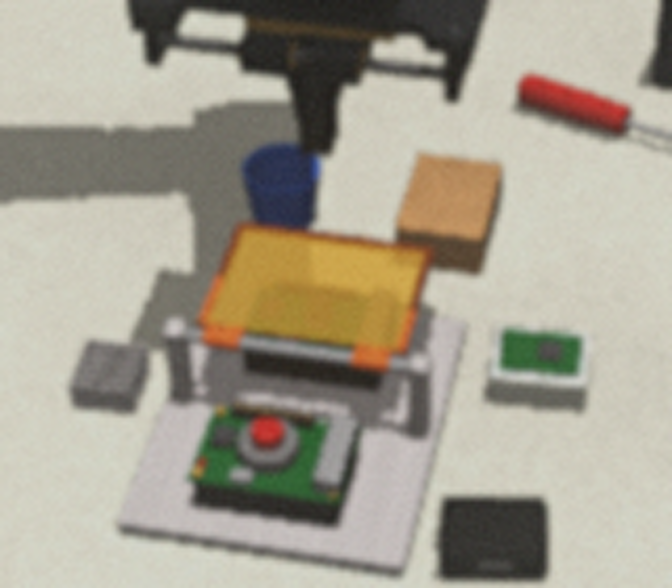

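```bash
python3 - <<'E'
from h import *
c=r.capture("scene")
f2=lambda p:np.array(p)/4.2+[150,130]-0.4
for z in(.068,.076):print(z,[rig(q) for q in onplane(c,[f2((238,225)),f2((433,248))],z)])
E
```

```text
0.068 [array([-62. , 102.1,  68. ]), array([ 63. , 104.4,  68. ])]
0.076 [array([-59.1,  93.4,  76. ]), array([64.6, 95.7, 76. ])]
```

Emit:
{"name": "move_arm", "arguments": {"series": [[[0.07, -2.2, 0, 0, 0, 0, -1], [0.07, -2.2, 0, 0, 0, 0, -1], [0.07, -2.2, 0, 0, 0, 0, -1], [0.08, -2.2, 0, 0, 0, 0, -1], [0.08, -2.1, 0, 0, 0, 0, -1], [0.08, -2.1, 0, 0, 0, 0, -1]]]}}

```text
time_s: 10.6
tcp_pos: [0.5102, 0.0474, 0.1608]
ee_rot: [[-0.917, -0.4, -0.002], [-0.4, 0.917, -0.0], [0.002, 0.0, -1.0]]
wrist_force: [-0.5, -0.6, 0.1]
gripper_width: 0.007
```

```bash
python3 - <<'E'
from h import *
c=r.capture("top");crop(c,205,120,130,130,4.5,"pics/t8.png")
c=r.capture("scene");crop(c,150,130,160,140,4.2,"pics/s8.png")
s=r.sense();print(rig(s["tcp_pos"]),s["wrist_force"])
w=r.capture("wrist");cv2.imwrite("pics/w8.png",w["color"]);
# button in wrist
m=cv2.inRange(cv2.cvtColor(w["color"],cv2.COLOR_BGR2HSV),(0,150,80),(8,255,255))
n,l,st,ce=cv2.connectedComponentsWithStats(m)
T=np.array(w["tool_from_camera"])
for i in range(1,n):
    if st[i,4]<20: continue
    d=(ce[i]-[w["cx"],w["cy"]])/w["fx"];a=np.linalg.norm(d);ray=np.r_[d/a*np.sin(a),np.cos(a)]
    R=s["ee_rot"];o=s["tcp_pos"]+R@T[:3,3];v=R@T[:3,:3]@ray
    print(ce[i],st[i,4],rig(o+v*((.059-o[2])/v[2])))
E
```

```text
[ -4.5 -53.8 160.7] [-0.66791434 -0.56756175  0.2976452 ]
[255.74285714 185.20408163] 245 [ -3.6 -55.2  59. ]
```

View pics/w8.png

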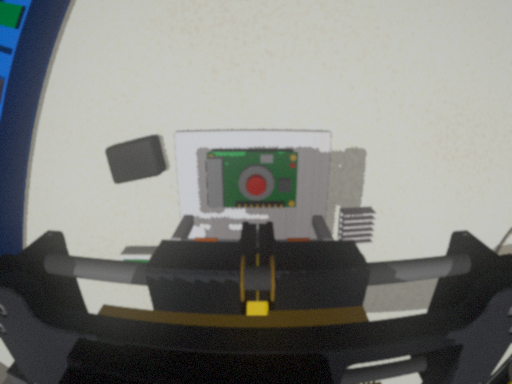

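View pics/s8.png

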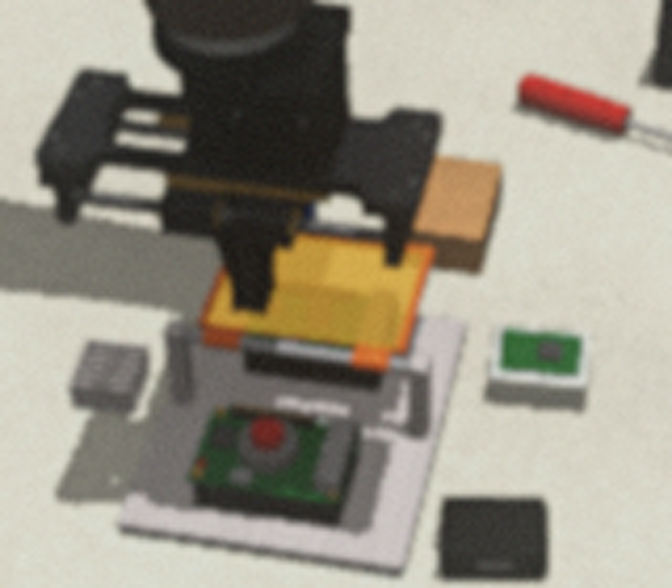

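Emit:
{"name": "move_arm", "arguments": {"series": [[[0, -0.1, 3, 0, 0, 0, -1], [0, 0, 3, 0, 0, 0, -1], [0, 0, 2.5, 0, 0, 0, -1], [0, 0, 1, 0, 0, 0, -1], [0, 0, 0.5, 0, 0, 0, -1], [0, 0, 0.4, 0, 0, 0, -1], [0, 0, 0, 0, 0, 0, -1]]]}}

```text
time_s: 11.62
tcp_pos: [0.5113, 0.0477, 0.0582]
ee_rot: [[-0.916, -0.4, 0.001], [-0.4, 0.916, 0.001], [-0.001, 0.0, -1.0]]
wrist_force: [-0.9, 0.9, 1.6]
gripper_width: 0.004
```

Emit:
{"name": "move_arm", "arguments": {"series": [[[0, 0, 0.2, 0, 0, 0, -1], [0, 0, 0.2, 0, 0, 0, -1], [0, 0, 0.15, 0, 0, 0, -1], [0, 0, 0, 0, 0, 0, -1], [0, 0, 0, 0, 0, 0, -1]]]}}

```text
time_s: 12.25
tcp_pos: [0.5115, 0.0476, 0.0542]
ee_rot: [[-0.916, -0.401, 0.002], [-0.401, 0.916, 0.0], [-0.002, -0.001, -1.0]]
wrist_force: [-4.5, 2.7, 14.6]
gripper_width: 0.007
```

Emit:
{"name": "move_arm", "arguments": {"series": [[[0, 0, 0.05, 0, 0, 0, -1], [0, 0, 0, 0, 0, 0, -1], [0, 0, -0.2, 0, 0, 0, -1], [0, 0, -0.4, 0, 0, 0, -1], [0, 0, -1, 0, 0, 0, -1], [0, 0, -3, 0, 0, 0, -1], [0, 0, -4, 0, 0, 0, -1], [0, 0, -5, 0, 0, 0, -1], [0, 0, -5, 0, 0, 0, -1], [0, 0, 0, 0, 0, 0, -1]]]}}

```text
time_s: 13.5
tcp_pos: [0.5129, 0.0476, 0.2422]
ee_rot: [[-0.916, -0.4, 0.009], [-0.4, 0.916, 0.002], [-0.009, -0.001, -1.0]]
wrist_force: [-0.2, 1.0, -1.7]
gripper_width: 0.009
```

```bash
python3 - <<'E'
from h import *
s=r.sense();print(rig(s["tcp_pos"]),s["wrist_force"])
c=r.capture("scene");crop(c,150,130,160,140,4.2,"pics/s9.png")
E
```

```text
[ -1.9 -54.1 242.2] [-0.20825165  0.96192806 -1.74952961]
```

View pics/s9.png

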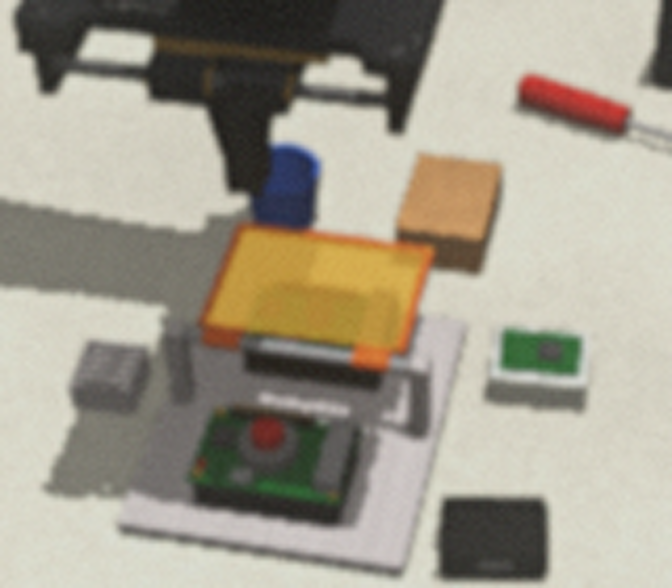

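Emit:
{"name": "move_arm", "arguments": {"series": [[[0.2, 0, 5, 0, 0, 0, -1], [0, 0, 5, 0, 0, 0, -1], [0, 0, 4, 0, 0, 0, -1], [0, 0, 3, 0, 0, 0, -1], [0, 0, 1, 0, 0, 0, -1], [0, 0, 0.5, 0, 0, 0, -1], [0, 0, 0.3, 0, 0, 0, -1], [0, 0, 0.2, 0, 0, 0, -1], [0, 0, 0, 0, 0, 0, -1], [0, 0, 0, 0, 0, 0, -1]]]}}

```text
time_s: 14.8
tcp_pos: [0.5067, 0.0453, 0.0535]
ee_rot: [[-0.916, -0.402, -0.004], [-0.402, 0.916, -0.003], [0.005, -0.001, -1.0]]
wrist_force: [-18.6, 0.5, 41.9]
gripper_width: 0.006
```

```bash
python3 - <<'E'
from h import *
c=r.capture("scene");crop(c,150,130,160,140,4.2,"pics/s10.png")
E
```

```text
(no output)
```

View pics/s10.png

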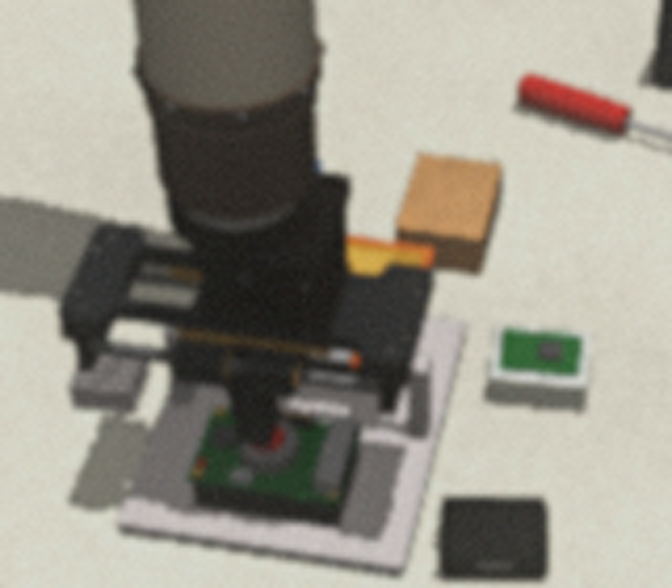

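Emit:
{"name": "move_arm", "arguments": {"series": [[[0, 0, -0.4, 0, 0, 0, -1], [0, 0, -0.6, 0, 0, 0, -1], [0, 0, -1, 0, 0, 0, -1], [0, 0, -3, 0, 0, 0, -1], [0, 0, -4, 0, 0, 0, -1], [0, 0, -5, 0, 0, 0, -1], [0, 0, -5, 0, 0, 0, -1], [0, -6, 0, 0, 0, 0, -1], [0, -6, 0, 0, 0, 0, -1], [0, -6, 0, 0, 0, 0, -1], [0, 0, 0, 0, 0, 0, -1]]]}}

```text
time_s: 16.23
tcp_pos: [0.5821, -0.1218, 0.2367]
ee_rot: [[-0.919, -0.395, -0.001], [-0.395, 0.919, -0.0], [0.001, -0.0, -1.0]]
wrist_force: [-0.7, 0.5, 0.1]
gripper_width: 0.007
```

```bash
python3 - <<'E'
from h import *
s=r.sense();print(rig(s["tcp_pos"]),s["wrist_force"])
c=r.capture("scene");crop(c,150,130,160,140,4.2,"pics/s11.png")
f2=lambda p:np.array(p)/4.2+[150,130]-0.4
print("corner",rig(onplane(c,[f2((120,527))],.012)[0]))
c=r.capture("top");crop(c,205,120,130,130,4.5,"pics/t11.png")
E
```

```text
[  -6.3 -237.1  236.7] [-0.7380407   0.52301272  0.10655269]
corner [ -80.6 -104.    12. ]
```

View pics/s11.png

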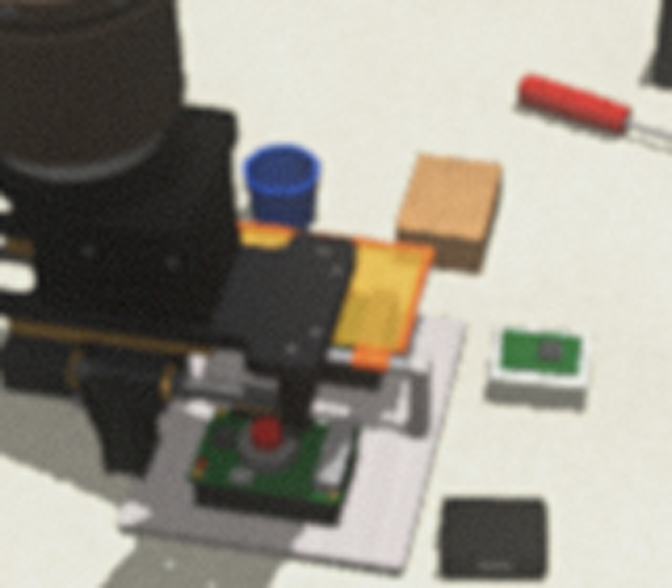

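View pics/t11.png

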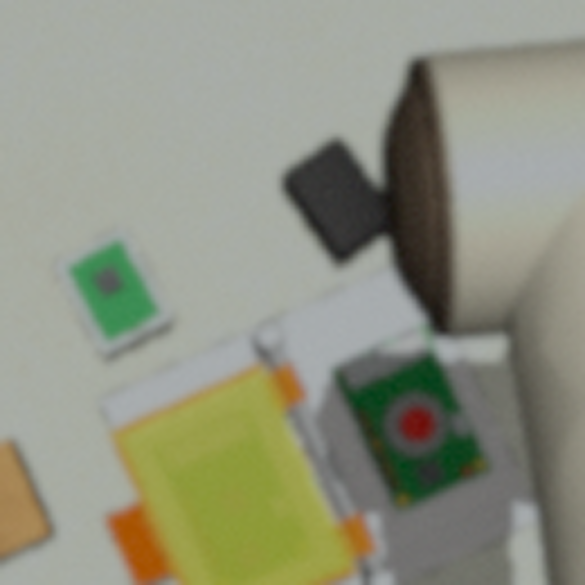

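```bash
python3 - <<'E'
from station import r
print(r.finish_job())
E
```

```text
the job is handed in; nothing more can be done
None
```

I turned the guard over the spine with the closed fingertips until it lay flat over the running board. I then pressed the reset button, let it spring back, moved the arm clear and handed the job in after about 16 s. No verdict is reported.

- **Guard:** it stopped against firm resistance with the fingertips at 70 mm. After that its free edge measured 102–104 mm from the spine at hinge height, which fits a flat leaf. Its visible corner had not moved in the last picture.
- **Reset button:** I pressed it twice. The first press stopped at 54.2 mm with about 15 N, well past the 4 N it needs. To confirm it was fully down I pressed harder, and it stopped at 53.5 mm with 42 N. In the last picture it looks sprung back.
- **Side force:** the second press also put about 19 N sideways on the tool. I compared the rig's near corner before and after, and it had not shifted.
- **Loose things:** those visible in the last pictures look unmoved. The heat sink was hidden behind the arm in that last check, and I did not measure any of them numerically at the end.
- **Lamp:** the stalled board's lamp still looked red when I last saw it. The lamp is not among the judged conditions.

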